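# Change the studio bench over from priming to varnishing

### The arm

A 6-joint arm with a two-finger parallel gripper is mounted at the origin on the work surface. World frame = base frame: x ahead of the robot, y to its left, z up, the work surface at z = 0. Lengths are in m, angles in rad, forces in N, time in s.
With the tool pointing down it reaches from about 0.35 to 0.775 m from the base axis. Payload 7.3 kg.
Tool frame: the origin (TCP) lies between the finger pads; the fingertips stand 14 mm ahead of it and the grasp point (between the pads) lies 5 mm behind it; z points along the fingers, y is the line along which they close (so a half turn about z gives the same grasp; the last joint's range is limited). The gripper opens to 92 mm and grips with 3 to 60 N. Pads are 19 mm wide; open, the fingers measure 130 mm over their backs; the gripper's body (75 mm by 190 mm) begins 47 mm behind the grasp point.
Start: joints at [1.055, 0.342, 1.524, -0, 1.275, -0.146], TCP at [0.19, 0.49, 0.22] pointing down, gripper open.
Joint ranges: [-2.53, 2.53], [-0.77, 2.02], [0.04, 2.7], [-1, 4.14], [0.28, 2.66], [-3.11, 3.11]. Speed limits (rad/s): [2.57, 2.57, 3.14, 3.14, 3.14, 3.14].

### API

Orientations are given as [roll, pitch, yaw] about the fixed x, y, z axes, in that order (R = Rz(yaw) Ry(pitch) Rx(roll)).
In Python, from cell import robot, eyes gives the robot as it stands. The module is installed in compiled form; this text tells all that it offers.
- The arm moves only by the shell command python3 -m handwheel 'ROWS' [FORCE]. ROWS is JSON, one flat list of numbers, 5 for each row, row after row: the shift along the world's x, y, z in mm, then the turn about the world's z in rad, then the opening, from 0 (shut) to 1 (fully open). In form: [x, y, z, spin, jaw, x, y, z, spin, jaw, ...]. A call has 1 to 8 rows; each row shifts and turns the commanded pose from where the row before left it; what a row does not reach is not made up. A row lasts 1/10 s, in which the tool goes at most 50 mm and 8.59 degrees, less where a joint would pass 70% of its speed; a pose out of reach is approached as far as the arm can. A call with a gripper value outside its range is refused whole. The fingers move at their own pace and stop on an object; FORCE is the grip in N (left out, the last holds). Time passes only in rows, so rows that do not move let the fingers close. It gives the time, the measured TCP pose, the force, the opening and the grip force at its end, in the units of the state.
- robot.observe(): the state, without advancing time (a new reading comes with each control period).
- eyes.read_camera(name): name is "scene" or "side" or "wrist"; returns (picture, depth): 400x640x3 uint8, blue, green, red; 400x640 float32, m along the optical axis (not along the pixel's ray), 0 where there is no reading.
- eyes.calibration(name): a dict with "fx", "fy", "cx", "cy" (pixels), "world_to_cam" (4x4, takes a point from world to camera coordinates). Camera axes: x right, y down, z forward; pixel columns grow to the right and rows downward; lengths in m; the calibration is good to about 2 mm. A picture is of the moment at which its call begins: read the wrist's pose just before it. calibration takes no time and is no camera call; for the wrist camera it gives the pose at the moment of the call.
- robot.hand_in(): hands the job in; it is judged then, once.
The state is a dict: "time": time; "qpos": joint angles; "qvel": joint speeds; "joint_efforts": joint torques, N m; "tool_pos": TCP position; "tool_rot": TCP orientation; "contact_force": force on the tool from outside, world axes, zero at the start; "torque": the same for the moment, N m; "opening": finger opening in m; "grip_force": force on a finger pad.
Only numpy, scipy, OpenCV 4.12 (cv2) and the standard library are available. Lean on these libraries where they do the work, as an engineer would, in place of code of your own. Each camera call takes 0.05 s, during which the arm holds its last target. There are 200 camera calls.

### The job

Priming is done and varnishing is next. Put the cork stopper fully home in the open white gesso jar before you pick that jar up, then swap the jar and the brown varnish bottle, which stand on each other's mats, so that the jar stands upright in the middle of the square mat and the bottle upright in the middle of the round mat. Draw every primed panel up out of the drying rack by its top edge and stand each fully down in a slot of the carrying box (before or after the rest); tip neither jar nor bottle over, and leave the tin, mug and brush alone.

Things in the scene. Friction and masses are not known exactly. Their poses are not given: they have to be found in the camera images.
- rack: drying rack, pale wood, fixed: base board 146 mm (x) by 216 mm (y), 10 mm thick, with two toothed beams at x = -40 and +40 mm that rise to 55 mm. Four slots, 14 mm wide in y, run along x with their centres at y = -78, -26, +26, +78 mm; a panel stands on the base at z = 10 mm, so its top edge is at 120 mm. Origin: centre of the underside
- carrier: carrying box, grey sheet metal with black spacers, open on top, fixed: outside 146 mm (x) by 228 mm (y), walls 60 mm tall. Inside, spacers that rise to 56 mm leave four slots, 16 mm wide in y and 134 mm long in x, centred at y = -78, -26, +26, +78 mm; the slot floor is at z = 8 mm. Empty at the start. Origin: centre of the underside
- panel0: white painted board panel, 110 mm wide (its x) by 8 mm thick (its y) by 110 mm tall (its z), 70 g; origin at the middle of its lower edge; at the start it stands on edge in one slot of the drying rack. All panels are alike; only two or three of panel0 to panel3 are there in any run
- panel1: white painted board panel, 110 mm wide (its x) by 8 mm thick (its y) by 110 mm tall (its z), 70 g; origin at the middle of its lower edge; at the start it stands on edge in one slot of the drying rack. All panels are alike; only two or three of panel0 to panel3 are there in any run
- panel2: white painted board panel, 110 mm wide (its x) by 8 mm thick (its y) by 110 mm tall (its z), 70 g; origin at the middle of its lower edge; at the start it stands on edge in one slot of the drying rack. All panels are alike; only two or three of panel0 to panel3 are there in any run
- panel3: white painted board panel, 110 mm wide (its x) by 8 mm thick (its y) by 110 mm tall (its z), 70 g; origin at the middle of its lower edge; at the start it stands on edge in one slot of the drying rack. All panels are alike; only two or three of panel0 to panel3 are there in any run
- jar: white ceramic gesso jar, open at the top, 550 g with a heavy foot: round body 90 mm in diameter, straight to z = 58 mm, sloping in to a neck 46 mm in outer diameter from z = 80 mm to the rim at z = 115 mm; the mouth is 36 mm in diameter and 32 mm deep. Too wide to grasp round the body; can be lifted by the neck, with the stopper in it. Origin: centre of the underside, z up
- bottle: squat brown varnish bottle, closed, 450 g with a heavy foot: round body 80 mm in diameter, straight to z = 56 mm, narrowing to a neck, with a black cap 34 mm in diameter from z = 92 to 120 mm at the top, which is firmly on and can be lifted by. Origin: centre of the underside, z up
- stopper: cork stopper, 25 g, standing upright on its narrow end on the table: plug tapers from 25 mm diameter at the foot to 34 mm at z = 28 mm, then a flange 42 mm in diameter from 28 to 34 mm, then a round pale wooden grip 28 mm in diameter from 34 to 64 mm. Fully home in the jar the flange rests on the rim and the foot is at 87 mm in the jar's frame. Origin: centre of the foot, z up
- square_mat: square grey felt mat, 110 mm a side, lying flush on the table (1 mm, no step to feel); the jar belongs here. Origin: its centre
- round_mat: round grey felt mat, 110 mm in diameter, lying flush on the table (1 mm, no step to feel); the bottle belongs here. Origin: its centre
- tin: bystander: paint tin, 80 mm in diameter, 100 mm tall, towards the far edge. Origin: centre of the underside
- mug: bystander: blue mug, 80 mm in diameter, 85 mm tall, towards the far edge. Origin: centre of the underside
- brush: bystander: paint brush lying on the table, towards the far edge. Origin: near its middle
Not all that is in view belongs to the job. What is shaped like the panel3 but purple is not meant. Leave any pink look-alike of the jar alone.

How it is judged:
By the outcome, as a careful person would: the job done as asked, in the order asked, and still so for the second after the job is handed in, with the robot touching nothing.
Of panel0, panel1, panel2, panel3 only 2 to 3 are there at a start; the rules pass over those that are not, and their reading is None.
At some moment in a run one of jar, bottle may be knocked a few centimetres aside while the robot is not near it.
It also fails if it takes over 210 s, if anything falls off the work surface, if the arm or the gripper's body presses on something with over 40 N, if the wrist force passes 120 N, or if a joint passes its speed limit or range.

## Working session

There is one attempt and no reset: what is moved stays moved. The work goes in short steps, Python scripts to look and compute and a shell command to move; the robot and the scene stay as the last step left them, time stands still between calls to the robot, and variables do not carry over. Pictures are saved under pics/ and viewed, at most 14 in all, crops included, and the job is handed in when it is done.

```bash
mkdir -p pics; cat > h.py <<'E'
import numpy as np, cv2
from cell import robot, eyes
def grab(n):
    c=eyes.calibration(n); p,d=eyes.read_camera(n); return p,d,c
def cloud(d,c):
    v,u=np.mgrid[:d.shape[0],:d.shape[1]]
    P=np.stack([(u-c['cx'])/c['fx']*d,(v-c['cy'])/c['fy']*d,d],-1)
    T=np.linalg.inv(np.array(c['world_to_cam'])); W=P@T[:3,:3].T+T[:3,3]; W[d<=0]=np.nan; return W
def save(p,n): cv2.imwrite('pics/'+n+'.png',p)
E
python3 - <<'E'
from h import *
for n in ('scene','side'):
    p,d,c=grab(n); save(p,n+'0'); np.savez('/tmp/'+n+'0',p=p,W=cloud(d,c)); T=np.linalg.inv(np.array(c['world_to_cam'])); print(n,T[:3,3],T[:3,2],c['fx'],c['fy'])
s=robot.observe(); print(s)
E
```

```text
scene [ 1.06063478 -0.61793097  1.2183285 ] [-0.32245036  0.46805082 -0.82277226] 516.802504361194 516.802504361194
side [ 0.39484283 -1.03944383  0.7984086 ] [ 0.13761183  0.81079914 -0.56891804] 387.4341386433521 387.4341386433521
{'time': 0.1, 'qpos': array([ 1.05502476e+00,  3.42707734e-01,  1.52489724e+00,  2.69986455e-05,
        1.27537502e+00, -1.45986928e-01]), 'qvel': array([-1.09030236e-04, -1.54501428e-03, -3.64204879e-03,  1.14243634e-03,
        7.80207036e-05,  3.30040368e-04]), 'joint_efforts': array([ 1.85147575e-03, -4.32005632e+01, -2.44695085e+01,  7.20388046e-02,
        5.26151061e-02, -2.58874769e-05]), 'tool_pos': array([0.189532  , 0.48921655, 0.21919454]), 'tool_rot': array([-3.14022383e+00, -2.27357621e-04,  2.77179998e+00]), 'contact_force': array([-0.60537976, -0.34398121,  0.27014779]), 'torque': array([-0.01064811, -0.01552517, -0.01906521]), 'grip_force': 0.0, 'opening': 0.09159568599790613}
```

View pics/scene0.png

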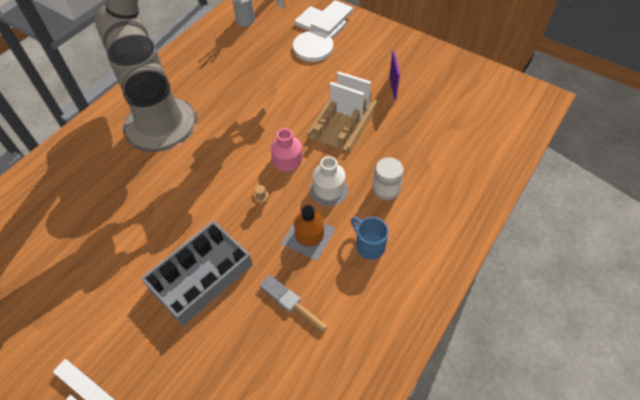

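View pics/side0.png

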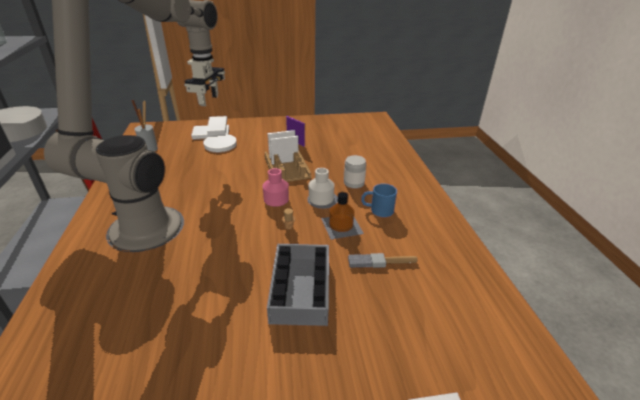

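The scene view shows the white jar (328,180), a pink look-alike (286,152), the brown bottle (309,228), the stopper (260,195), the rack with white panels (350,95), a purple look-alike (395,75) standing apart, the carrier (198,270), tin (388,178), mug (370,238) and brush (293,303). The side view agrees. The white jar at (328,180) is the one meant because it is white, not pink. I'll measure these next and make an enlarged crop.

```bash
python3 - <<'E'
from h import *
boxes={'scene':dict(jar=(308,155,350,205),bottle=(290,203,327,247),stop=(250,184,271,205),panels=(325,70,376,118),rack=(305,92,380,152),carrier=(140,222,255,322)),
'side':dict(jar=(306,166,338,206),bottle=(328,190,357,230),stop=(281,206,296,230),panels=(264,128,302,165),rack=(262,148,312,184),carrier=(268,242,332,325))}
for n in boxes:
    z=np.load(f'/tmp/{n}0.npz'); W=z['W']; 
    for k,(a,b,c,d) in boxes[n].items():
        P=W[b:d,a:c].reshape(-1,3); P=P[np.isfinite(P).all(1)]
        zs=P[:,2]; t=np.percentile(zs,99.5)
        Q=P[(zs>t-.012)&(zs<t+.01)]
        r=cv2.minAreaRect((P[zs>.03][:,:2]*1000).astype(np.float32))
        print(n,k,'top',t.round(4),'n',len(Q),'topc',((Q.min(0)+Q.max(0))/2*1000).round(1),'ext',(np.ptp(Q,0)*1000).round(0),'rect',np.round(r[0],0),np.round(r[1],0),round(r[2],1))
# top view height map image
z=[np.load(f'/tmp/{n}0.npz') for n in ('scene','side')]
S=1.0
img=np.zeros((560,760,3),np.uint8)
# x 0.1..0.85 -> rows ; y -0.5..0.5? 
for q in z:
    W=q['W'].reshape(-1,3); C=q['p'].reshape(-1,3)
    ok=np.isfinite(W).all(1)&(W[:,2]>-.02)&(W[:,2]<.2); W=W[ok];C=C[ok]
    o=np.argsort(W[:,2]);W=W[o];C=C[o]
    u=((.45-W[:,1])/.9*760).astype(int); v=((.85-W[:,0])/.663*560).astype(int)
    g=(u>=0)&(u<759)&(v>=0)&(v<559)
    for du in (0,1):
        for dv in (0,1): img[v[g]+dv,u[g]+du]=C[g]
save(img,'top')
p=z[0]['p']; save(cv2.resize(p[60:330,140:410],(600,600),interpolation=cv2.INTER_CUBIC),'crop0')
E
```

```text
scene jar top 0.1166 n 137 topc [583.5  88.9 112.2] ext [46. 46. 15.] rect [587.  84.] [87. 84.] 33.7
scene bottle top 0.1232 n 140 topc [624.7 -68.4 119.3] ext [35. 34. 16.] rect [628. -71.] [77. 73.] 33.9
scene stop top 0.0689 n 79 topc [455.2 -57.2  63.7] ext [31. 29. 13.] rect [456. -60.] [40. 35.] 38.8
scene panels top 0.1233 n 262 topc [469.7 376.1 118.7] ext [113.  78.  15.] rect [481. 353.] [144. 133.] 22.0
scene rack top 0.1142 n 78 topc [498.7 353.2 113.3] ext [58. 16. 22.] rect [480. 323.] [133. 219.] 6.4
scene carrier top 0.0627 n 2311 topc [ 465.2 -325.6   58.4] ext [182. 249.  15.] rect [ 464. -325.] [229. 152.] 80.4
side jar top 0.1164 n 95 topc [581.6  86.5 111. ] ext [46. 52. 13.] rect [575.  23.] [179.  88.] 83.0
side bottle top 0.123 n 79 topc [624.1 -69.5 117.7] ext [32. 34. 13.] rect [610. -25.] [ 80. 176.] 17.6
side stop top 0.0679 n 52 topc [453.1 -60.8  62.5] ext [26. 26. 12.] rect [453. -63.] [38. 42.] 82.4
side panels top 0.1236 n 164 topc [468.1 376.6 118.7] ext [113.  81.  14.] rect [474. 416.] [337. 144.] 83.6
side rack top 0.117 n 94 topc [421.8 102.6 112.1] ext [45. 47. 14.] rect [472. 234.] [316. 164.] 87.0
side carrier top 0.0628 n 1903 topc [ 463.5 -328.5   57.6] ext [177. 246.  14.] rect [ 462. -327.] [234. 146.] 80.5
```

View pics/top.png

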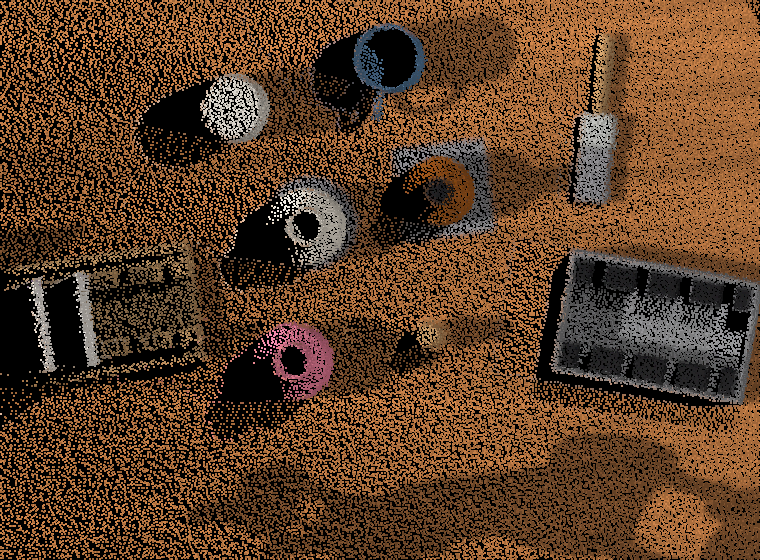

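View pics/crop0.png

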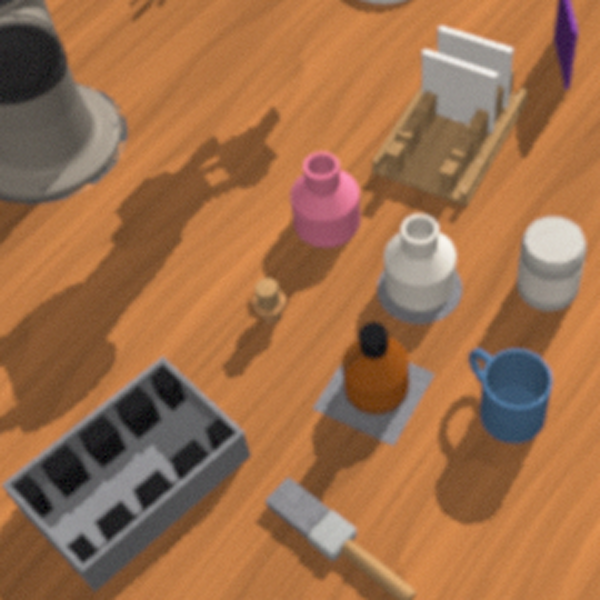

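The crop confirms it: the white, open jar is at crop (420,265) on the round mat, and the pink look-alike is at (325,200). There are two white panels in the rack at (458,95) and (475,65), and the purple board stands outside the rack. Only two panels are present, since the two right-hand slots are empty. I'll fit poses finely and start moving to the stopper.

```bash
python3 -m handwheel '[20,-42,0,0.046,1, 20,-42,0,0.046,1, 20,-42,0,0.046,1, 20,-42,0,0.046,1, 20,-42,0,0.046,1, 20,-42,0,0.046,1, 20,-42,0,0.046,1, 20,-42,0,0.046,1]' 10
python3 - <<'E'
from h import *
for n in ('scene','side'):
    z=np.load(f'/tmp/{n}0.npz'); W=z['W'].reshape(-1,3); C=z['p'].reshape(-1,3).astype(int)
    ok=np.isfinite(W).all(1); W=W[ok]; C=C[ok]
    print(n,'table z',np.median(W[(abs(W[:,2])<.02)&(W[:,0]>.3)&(W[:,0]<.7)&(abs(W[:,1])<.3)][:,2]).round(4))
    grey=(np.ptp(C,1)<30)
    for nm,(cx,cy) in dict(sq=(.62,-.07),rd=(.585,.085)).items():
        m=grey|(C[:,0]>C[:,2])
        m&=(abs(W[:,2])<.012)&(np.hypot(W[:,0]-cx,W[:,1]-cy)<.09); Q=W[m][:,:2]*1000
        r=cv2.minAreaRect(Q.astype(np.float32)); print(nm,len(Q),np.round(r[0],1),np.round(r[1],1),round(r[2],1), cv2.minEnclosingCircle(Q.astype(np.float32)))
    # panels: points z .08...115 white
    m=(W[:,2]>.07)&(W[:,2]<.13)&(W[:,0]>.40)&(W[:,0]<.54)&(W[:,1]>.31)&(W[:,1]<.44)
    for lo,hi in ((.315,.375),(.375,.44)):
        for zl,zh in ((.07,.095),(.095,.108),(.116,.13)):
            q=W[m&(W[:,1]>lo)&(W[:,1]<hi)&(W[:,2]>zl)&(W[:,2]<zh)]
            if len(q)<10: continue
            vx,vy,x0,y0=cv2.fitLine((q[:,:2]*1000).astype(np.float32),cv2.DIST_HUBER,0,.01,.01).ravel()
            print('panel',zl,len(q),'mean',x0.round(1),y0.round(1),'yaw',np.degrees(np.arctan2(vy,vx)).round(1),'xext',(q[:,0].min()*1000).round(0),(q[:,0].max()*1000).round(0))
    # carrier, top rim
    q=W[(W[:,2]>.052)&(W[:,2]<.07)&(W[:,0]>.33)&(W[:,0]<.6)&(W[:,1]<-.18)&(W[:,1]>-.48)]
    r=cv2.minAreaRect((q[:,:2]*1000).astype(np.float32)); print('carrier',np.round(r[0],1),np.round(r[1],1),round(r[2],2))
    q=W[(W[:,2]>.02)&(W[:,2]<.062)&(W[:,0]>.37)&(W[:,0]<.6)&(W[:,1]<.46)&(W[:,1]>.18)]
    r=cv2.minAreaRect((q[:,:2]*1000).astype(np.float32)); print('rack',np.round(r[0],1),np.round(r[1],1),round(r[2],2))
E
```

```text
time: 0.9
tool_pos: [0.35, 0.1518, 0.2198]
tool_rot: [3.141, 0.0, -3.141]
contact_force: [0.2, 1.1, 1.0]
opening: 0.0917
grip_force: 0.0
scene table z 0.0003
sq 639 [625.6 -75.3] [109.6 109. ] 8.0 ((628.656494140625, -76.95855712890625), 72.39561462402344)
rd 320 [595.8  67.1] [103.4  75.2] 30.0 ((588.8277587890625, 80.05401611328125), 53.9063606262207)
panel 0.07 201 mean 475.7 348.3 yaw 8.3 xext 419.0 529.0
panel 0.095 99 mean 471.5 347.8 yaw 8.3 xext 422.0 528.0
panel 0.116 92 mean 474.6 349.2 yaw 7.9 xext 419.0 525.0
panel 0.07 174 mean 469.8 399.7 yaw 9.3 xext 414.0 520.0
panel 0.095 110 mean 463.1 398.5 yaw 8.4 xext 410.0 522.0
panel 0.116 95 mean 465.9 401.1 yaw 8.8 xext 413.0 519.0
carrier [ 463.5 -325. ] [229.4 151. ] 80.5
rack [477.6 324.8] [144.5 222.9] 8.54
side table z 0.0016
sq 329 [624.9 -78.5] [109.1 112.5] 5.1 ((624.0091552734375, -76.00733947753906), 72.43781280517578)
rd 174 [588.2  62.6] [109.2  73.6] 1.7 ((588.4967041015625, 79.55662536621094), 55.65349197387695)
panel 0.07 149 mean 471.7 346.9 yaw 8.3 xext 419.0 524.0
panel 0.095 86 mean 471.5 347.0 yaw 8.7 xext 420.0 524.0
panel 0.116 50 mean 469.0 346.9 yaw 9.0 xext 418.0 525.0
panel 0.07 14 mean 414.8 390.8 yaw -57.2 xext 410.0 418.0
panel 0.095 49 mean 466.3 398.9 yaw 9.3 xext 411.0 517.0
panel 0.116 54 mean 464.0 398.7 yaw 8.2 xext 412.0 518.0
carrier [ 461.8 -326.5] [233.7 146.1] 80.46
rack [478.1 322.3] [141.8 223.7] 8.45
```

```bash
python3 -m handwheel '[21,-42,0,0,1, 21,-42,0,0,1, 21,-42,0,0,1, 21,-42,0,0,1, 20,-43,0,0,1, 0,0,0,0,1, 0,0,0,0,1]'
python3 - <<'E'
from h import *
p,d,c=grab('wrist'); save(p,'w1'); W=cloud(d,c); np.savez('/tmp/w1',p=p,W=W)
T=np.linalg.inv(np.array(c['world_to_cam'])); print(T[:3,3],T[:3,2],c['fx'],robot.observe()['tool_pos'])
Q=W.reshape(-1,3);Q=Q[np.isfinite(Q).all(1)]
m=np.hypot(Q[:,0]-.454,Q[:,1]+.059)<.04
for lo,hi in ((.025,.04),(.055,.075)):
    q=Q[m&(Q[:,2]>lo)&(Q[:,2]<hi)]; 
    if len(q): print(len(q),np.median(q[:,2]),(q.min(0)+q.max(0))/2,np.ptp(q,0),cv2.minEnclosingCircle((q[:,:2]*1000).astype(np.float32)))
E
```

```text
time: 1.6
tool_pos: [0.4534, -0.058, 0.2192]
tool_rot: [3.141, -0.002, 3.137]
contact_force: [0.9, -0.5, 0.2]
opening: 0.0918
grip_force: 0.0
[ 0.37636639 -0.05732765  0.38330393] [ 0.28704661 -0.00124396 -0.95791581] 316.9073551237885 [ 0.45308933 -0.05704739  0.21935503]
436 0.03316394218104593 [ 0.45259748 -0.05692366  0.03364529] [0.03762392 0.04086509 0.01218739] ((454.438232421875, -56.96088409423828), 20.791898727416992)
564 0.06315235536790348 [ 0.45427806 -0.05679849  0.06031255] [0.02716123 0.02736101 0.00983364] ((454.46527099609375, -57.009769439697266), 13.947534561157227)
```

View pics/w1.png

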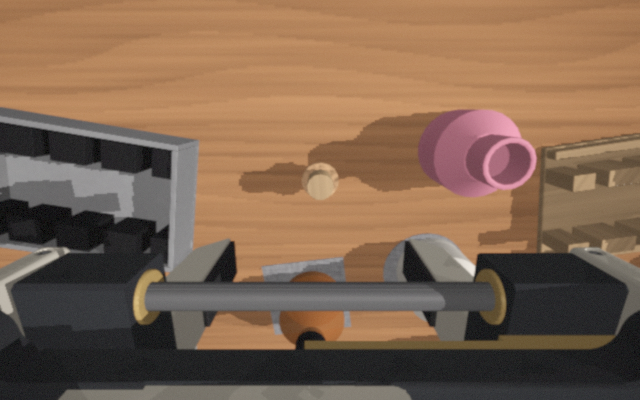

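The wrist view shows the stopper at (320,180), pink jar (475,155), bottle on the square mat (310,310) and the rack at right. The stopper is at (454.4,-57.0) with its top at 63–64 mm, almost straight under the tool. I'll go down and grip it.

```bash
python3 -m handwheel '[1,0,-45,0,0.7, 0,0,-45,0,0.6, 0,0,-40,0,0.6, 0,0,-25,0,0.6, 0,0,-12,0,0.6, 0,0,0,0,0.6, 0,0,0,0,0, 0,0,0,0,0]' 20; python3 -m handwheel '[0,0,0,0,0,0,0,0,0,0,0,0,0,0,0]'
```

```text
time: 2.45
tool_pos: [0.4553, -0.057, 0.0539]
tool_rot: [-3.141, 0.002, 3.141]
contact_force: [0.3, -0.4, 0.5]
opening: 0.0437
grip_force: 0.0
time: 2.75
tool_pos: [0.4552, -0.0575, 0.0535]
tool_rot: [-3.141, 0.001, 3.14]
contact_force: [-0.2, 0.5, 4.7]
opening: 0.0262
grip_force: 20.0
```

```bash
python3 -m handwheel '[0,0,25,0,0, 0,0,45,0,0, 0,0,45,0,0, 0,0,45,0,0, 15,35,10,0,0, 20,40,0,0,0, 10,20,0,0,0, 0,0,0,0,0]'
cat >> h.py <<'E'
def circ(W,cx,cy,R,bands):
    Q=W.reshape(-1,3);Q=Q[np.isfinite(Q).all(1)];m=np.hypot(Q[:,0]-cx,Q[:,1]-cy)<R
    for lo,hi in bands:
        q=Q[m&(Q[:,2]>lo)&(Q[:,2]<hi)]
        if len(q)>20: print(lo,len(q),'zmed',np.median(q[:,2]).round(4),'box',((q.min(0)+q.max(0))/2*1000).round(1),(np.ptp(q,0)*1000).round(0),'circ',np.round(cv2.minEnclosingCircle((q[:,:2]*1000).astype(np.float32))[0],1))
E
python3 - <<'E'
from h import *
p,d,c=grab('wrist'); save(p,'w2'); W=cloud(d,c); print(robot.observe()['tool_pos'],robot.observe()['opening'])
print('jar');circ(W,.5835,.088,.05,((.06,.085),(.11,.122)))
for n in ('scene',):
    p,d,c=grab(n); W=cloud(d,c); print('scene jar');circ(W,.5835,.088,.05,((.09,.122),));print('bottle');circ(W,.625,-.069,.05,((.1,.13),))
E
```

```text
time: 3.55
tool_pos: [0.5004, 0.0397, 0.2228]
tool_rot: [3.141, 0.0, -3.14]
contact_force: [-0.2, -0.2, -0.9]
opening: 0.0265
grip_force: 20.0
[0.49967228 0.03831447 0.22257799] 0.026428046898294595
jar
0.06 1143 zmed 0.0687 box [577.5  94.5  72.4] [76. 73. 25.] circ [581.5  89.2]
scene jar
0.09 227 zmed 0.1072 box [584.2  88.6 104.7] [45. 47. 29.] circ [581.8  89.9]
bottle
0.1 171 zmed 0.1184 box [625.  -68.4 112.8] [35. 34. 25.] circ [625.  -68.1]
```

View pics/w2.png

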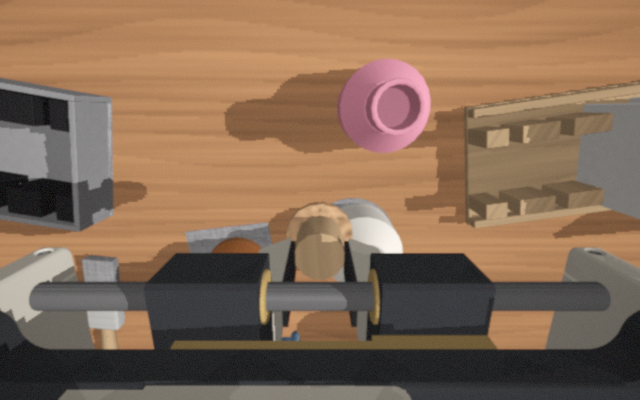

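The wrist view shows the stopper held straight at (320,240), with the jar mostly hidden behind it at (370,240). I'll pass beyond the jar so the wrist camera sees its mouth.

```bash
python3 -m handwheel '[35,12,0,0,0, 35,12,0,0,0, 35,12,0,0,0, 35,12,0,0,0, 0,0,0,0,0, 0,0,0,0,0]'
python3 - <<'E'
from h import *
p,d,c=grab('wrist'); W=cloud(d,c); print(robot.observe()['tool_pos'],robot.observe()['opening'])
print('jar');circ(W,.5835,.088,.05,((.05,.06),(.06,.085),(.108,.122)))
t=robot.observe()['tool_pos'];print('stopper');circ(W,t[0],t[1],.03,((t[2]-.055,t[2]-.03),(t[2]-.03,t[2]-.015)))
E
```

```text
time: 4.25
tool_pos: [0.6393, 0.0842, 0.2217]
tool_rot: [-3.141, -0.002, 3.139]
contact_force: [-0.5, -0.1, -0.1]
opening: 0.0267
grip_force: 20.0
[0.63886265 0.08423795 0.22235656] 0.026344852368595306
jar
0.05 642 zmed 0.0586 box [583.   89.8  57.6] [89. 89.  5.] circ [583.   89.8]
0.06 4494 zmed 0.0709 box [582.6  89.6  72.5] [86. 85. 25.] circ [582.6  89.3]
0.108 942 zmed 0.1139 box [582.7  89.9 112.3] [45. 45.  9.] circ [582.8  89.7]
stopper
0.19235656438652976 1270 zmed 0.2013 box [629.7  84.7 201.4] [24. 41. 12.] circ [637.5  84.8]
```

```bash
python3 -m handwheel '[-28,2,0,0,0, -28,3,0,0,0, 0,0,0,0,0, 0,0,-25,0,0, 0,0,-20,0,0, 0,0,-8,0,0, 0,0,-5,0,0, 0,0,0,0,0]'
```

```text
time: 5.1
tool_pos: [0.5838, 0.0902, 0.165]
tool_rot: [3.142, 0.0, 3.139]
contact_force: [0.6, -0.0, -0.1]
opening: 0.0264
grip_force: 20.0
```

```bash
python3 - <<'E'
from h import *
s=robot.observe();print(s['tool_pos'],s['contact_force'],s['torque'])
E
python3 -m handwheel '[0,0,-5,0,0, 0,0,-5,0,0, 0,0,-5,0,0, 0,0,0,0,0]'
```

```text
[0.58381153 0.09019156 0.1650313 ] [ 0.55819466 -0.00486379 -0.11664239] [ 0.06325333 -0.02626444 -0.01551185]
time: 5.5
tool_pos: [0.5833, 0.0905, 0.149]
tool_rot: [3.142, -0.001, 3.14]
contact_force: [0.2, 0.3, -0.9]
opening: 0.0267
grip_force: 20.0
```

Going in freely (foot about 4 mm above home plus lag). I'll push on down gently.

```bash
python3 -m handwheel '[0,0,-4,0,0, 0,0,-3,0,0, 0,0,-2,0,0, 0,0,0,0,0, 0,0,0,0,0]'
```

```text
time: 6.0
tool_pos: [0.5837, 0.0904, 0.1408]
tool_rot: [-3.141, -0.0, 3.14]
contact_force: [-0.2, -0.3, -0.8]
opening: 0.0263
grip_force: 20.0
```

```bash
python3 -m handwheel '[0,0,-2,0,0, 0,0,-2,0,0, 0,0,0,0,0, 0,0,0,0,0]'
```

```text
time: 6.4
tool_pos: [0.5845, 0.0905, 0.1404]
tool_rot: [-3.142, 0.004, 3.14]
contact_force: [-6.7, -1.3, 20.0]
opening: 0.0265
grip_force: 20.0
```

Firm contact at the expected depth. I'll release, back off and check.

```bash
python3 -m handwheel '[0,0,2,0,0, 0,0,0,0,0.6, 0,0,0,0,0.6, 0,0,0,0,0.6, 0,0,20,0,0.6, 0,0,40,0,0.6, 30,0,15,0,0.6, 30,0,0,0,0.6]'
python3 -m handwheel '[0,0,0,0,0.6,0,0,0,0,0.6]'
python3 - <<'E'
from h import *
p,d,c=grab('wrist'); W=cloud(d,c); save(p[60:330,180:460],'w3'); print(robot.observe()['tool_pos'])
circ(W,.583,.0895,.05,((.05,.06),(.111,.119),(.1175,.123),(.119,.126),(.140,.160),(.146,.160)))
p,d,c=grab('scene'); W=cloud(d,c);print('scene');circ(W,.583,.0895,.05,((.1175,.123),(.14,.16))); print('bottle');circ(W,.625,-.069,.05,((.1,.13),))
E
```

```text
time: 7.2
tool_pos: [0.6457, 0.0908, 0.2176]
tool_rot: [3.141, 0.006, 3.14]
contact_force: [-0.1, -0.7, -0.2]
opening: 0.0553
grip_force: 0.0
time: 7.4
tool_pos: [0.6433, 0.0906, 0.2124]
tool_rot: [3.141, -0.002, 3.14]
contact_force: [0.4, 0.3, -0.0]
opening: 0.0549
grip_force: 0.0
[0.64287168 0.09066091 0.212653  ]
0.05 683 zmed 0.0585 box [583.1  90.   57.8] [89. 89.  4.] circ [583.   89.7]
0.111 389 zmed 0.114 box [582.8  89.8 115.1] [44. 45.  8.] circ [582.9  89.9]
0.1175 957 zmed 0.1201 box [583.1  90.6 120.2] [40. 41.  5.] circ [583.2  90.6]
0.119 896 zmed 0.1202 box [583.1  90.7 120.8] [40. 41.  4.] circ [583.   90.5]
0.14 1226 zmed 0.1502 box [582.7  90.4 146.6] [27. 27. 12.] circ [583.   90.5]
0.146 1224 zmed 0.1502 box [582.7  90.4 149.4] [27. 27.  6.] circ [583.2  90.5]
scene
0.1175 55 zmed 0.1206 box [582.3  87.7 120.2] [41. 48.  5.] circ [584.6  87.5]
0.14 74 zmed 0.1497 box [582.9  85.7 147.7] [30. 21. 15.] circ [582.7  88.8]
bottle
0.1 171 zmed 0.1186 box [625.6 -68.2 112.9] [33. 34. 25.] circ [625.5 -68.1]
```

View pics/w3.png

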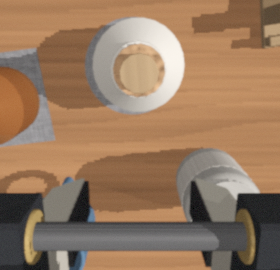

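The crop shows the stopper seated in the jar (140,70), with its flange 6 mm above the rim (120.2 vs 114) and its top at 150, so it is fully home. Next I measure the bottle.

```bash
python3 -m handwheel '[10,-40,0,0,0.7, 10,-40,0,0,0.7, 10,-40,0,0,0.7, 10,-40,0,0,0.7, 0,0,0,0,0.7, 0,0,0,0,0.7]'
python3 - <<'E'
from h import *
p,d,c=grab('wrist'); W=cloud(d,c); print(robot.observe()['tool_pos'])
circ(W,.625,-.068,.05,((.045,.056),(.1,.13),(.116,.13)))
C=p.reshape(-1,3).astype(int);V=W.reshape(-1,3)
m=np.isfinite(V).all(1)&(abs(V[:,2])<.01)&(np.ptp(C,1)<30)&(np.hypot(V[:,0]-.625,V[:,1]+.076)<.085)
print(cv2.minAreaRect((V[m][:,:2]*1000).astype(np.float32)))
E
```

```text
time: 8.1
tool_pos: [0.683, -0.07, 0.2135]
tool_rot: [3.141, -0.001, 3.138]
contact_force: [-0.3, 0.3, 0.1]
opening: 0.0641
grip_force: 0.0
[ 0.68307043 -0.06884807  0.21373426]
0.045 175 zmed 0.0554 box [625.2 -67.9  54.7] [79. 79.  3.] circ [625.1 -67.8]
0.1 1396 zmed 0.1191 box [624.9 -67.8 113.7] [34. 33. 15.] circ [624.9 -67.9]
0.116 1393 zmed 0.1192 box [625.2 -67.8 119.1] [33. 33.  4.] circ [625.  -67.9]
((626.2286376953125, -75.26155090332031), (109.44570922851562, 110.26961517333984), 7.00782585144043)
```

```bash
python3 -m handwheel '[-29,1,0,0,0.7, -29,0,0,0,0.7, 0,0,-40,0,0.7, 0,0,-40,0,0.7, 0,0,-20,0,0.7, 0,0,-10,0,0.7, 0,0,0,0,0.7, 0,0,0,0,0.7]' 35; python3 -m handwheel '[0,0,0,0,0, 0,0,0,0,0, 0,0,0,0,0, 0,0,0,0,0, 0,0,3,0,0]'
```

```text
time: 8.95
tool_pos: [0.6265, -0.0678, 0.1052]
tool_rot: [-3.141, 0.002, 3.141]
contact_force: [0.4, -0.1, 0.6]
opening: 0.0643
grip_force: 0.0
time: 9.45
tool_pos: [0.6252, -0.0684, 0.1063]
tool_rot: [3.141, -0.001, 3.14]
contact_force: [-1.0, -0.0, -4.5]
opening: 0.033
grip_force: 35.0
```

```bash
python3 -m handwheel '[0,0,15,0,0, 0,0,25,0,0, -20,0,0,0,0, -35,2,0,0,0, -35,2,0,0,0, -35,2,0,0,0, -30,2,0,0,0, -15,0,0,0,0]'; python3 -m handwheel '[0,0,0,0,0, 0,0,-20,0,0, 0,0,-12,0,0, 0,0,-6,0,0, 0,0,-3,0,0, 0,0,-1,0,0, 0,0,0,0,0]'
```

```text
time: 10.25
tool_pos: [0.4523, -0.0598, 0.1464]
tool_rot: [3.141, -0.004, 3.14]
contact_force: [-1.6, -1.3, -4.6]
opening: 0.0329
grip_force: 35.0
time: 10.95
tool_pos: [0.4561, -0.0605, 0.1051]
tool_rot: [-3.142, 0.0, 3.14]
contact_force: [0.1, -0.4, -5.1]
opening: 0.0327
grip_force: 35.0
```

```bash
python3 -m handwheel '[0,0,-1,0,0, 0,0,0,0,0, 0,0,-1,0,0, 0,0,0,0,0]'
```

```text
time: 11.35
tool_pos: [0.4562, -0.0604, 0.1045]
tool_rot: [-3.141, 0.002, 3.14]
contact_force: [-4.0, 2.8, 12.8]
opening: 0.0327
grip_force: 35.0
```

```bash
python3 -m handwheel '[0,0,1,0,0, 0,0,0,0,0.7, 0,0,0,0,0.7, 0,0,0,0,0.7, 0,0,30,0,0.7, 0,0,45,0,0.7, 0,0,35,0,0.7, 40,30,0,0,0.7]'; python3 -m handwheel '[40,30,0,0,0.7, 40,30,0,0,0.7, 40,30,0,0,0.7, 28,29,0,0,0.7, 0,0,0,0,0.7, 0,0,0,0,0.7]'
python3 - <<'E'
from h import *
p,d,c=grab('wrist'); W=cloud(d,c); print(robot.observe()['tool_pos'])
circ(W,.583,.0895,.05,((.05,.06),(.1,.118),(.119,.126),(.146,.160)))
p,d,c=grab('scene'); W=cloud(d,c);save(p[100:320,140:420],'s2');print('scene bottle');circ(W,.456,-.06,.05,((.1,.13),)); circ(W,.583,.0895,.05,((.1175,.123),(.14,.16)))
C=p.reshape(-1,3).astype(int);V=W.reshape(-1,3)
m=np.isfinite(V).all(1)&(abs(V[:,2])<.01)&(np.ptp(C,1)<30)&(np.hypot(V[:,0]-.625,V[:,1]+.076)<.085)
print('sq',cv2.minAreaRect((V[m][:,:2]*1000).astype(np.float32)))
E
```

```text
time: 12.15
tool_pos: [0.4965, -0.0332, 0.2195]
tool_rot: [-3.138, 0.009, 3.135]
contact_force: [0.1, -0.5, -0.2]
opening: 0.0643
grip_force: 0.0
time: 12.75
tool_pos: [0.6437, 0.0891, 0.2126]
tool_rot: [-3.141, -0.002, 3.141]
contact_force: [0.1, -0.3, 0.5]
opening: 0.0643
grip_force: 0.0
[0.64333978 0.08835586 0.21315388]
0.05 662 zmed 0.0586 box [582.7  89.6  57.7] [89. 89.  5.] circ [583.   89.7]
0.1 324 zmed 0.1138 box [582.5  89.9 114.8] [44. 45.  6.] circ [582.9  89.8]
0.119 916 zmed 0.1202 box [583.2  90.4 121.3] [41. 40.  5.] circ [583.1  90.5]
0.146 1230 zmed 0.1501 box [583.2  90.5 150. ] [27. 27.  5.] circ [583.2  90.6]
scene bottle
0.1 157 zmed 0.118 box [455.2 -59.9 112.6] [34. 34. 24.] circ [456.8 -60.5]
0.1175 62 zmed 0.1202 box [582.9  90.3 120.2] [42. 43.  5.] circ [583.3  90.2]
0.14 63 zmed 0.1489 box [583.3  84.5 148.6] [31. 18. 16.] circ [583.   86.4]
sq ((626.2921142578125, -74.32440185546875), (107.6958236694336, 112.82841491699219), 6.781274795532227)
```

```bash
python3 -m handwheel '[-30,1,0,0,0.75, -30,0,0,0,0.75, 0,0,-35,0,0.75, 0,0,-35,0,0.75, 0,0,-25,0,0.75, 0,0,-14,0,0.75, 0,0,0,0,0.75, 0,0,0,0,0.75]' 45; python3 -m handwheel '[0,0,0,0,0, 0,0,0,0,0, 0,0,0,0,0, 0,0,0,0,0, 0,0,3,0,0, 0,0,0,0,0]'
```

```text
time: 13.65
tool_pos: [0.5838, 0.0888, 0.1058]
tool_rot: [3.142, 0.001, 3.139]
contact_force: [0.5, 0.2, 1.1]
opening: 0.0688
grip_force: 0.0
time: 14.25
tool_pos: [0.5832, 0.0896, 0.1074]
tool_rot: [3.141, -0.001, 3.14]
contact_force: [-0.6, 0.3, -5.7]
opening: 0.0428
grip_force: 45.0
```

```bash
python3 -m handwheel '[0,0,15,0,0, 0,0,20,0,0, 8,-30,0,0,0, 10,-35,0,0,0, 10,-40,0,0,0, 10,-35,0,0,0, 5,-25,0,0,0, 0,0,0,0,0]'; python3 -m handwheel '[0,0,0,0,0, 0,0,-15,0,0, 0,0,-12,0,0, 0,0,-6,0,0, 0,0,-3,0,0, 0,0,0,0,0]'
```

```text
time: 15.05
tool_pos: [0.6268, -0.0794, 0.1416]
tool_rot: [-3.14, -0.001, 3.136]
contact_force: [1.2, 0.6, -6.0]
opening: 0.0427
grip_force: 45.0
time: 15.65
tool_pos: [0.6267, -0.075, 0.107]
tool_rot: [3.141, -0.0, 3.14]
contact_force: [-0.2, -0.7, -5.4]
opening: 0.0428
grip_force: 45.0
```

```bash
python3 -m handwheel '[0,0,-1,0,0, 0,0,0,0,0, 0,0,-1,0,0, 0,0,0,0,0]'
```

```text
time: 16.05
tool_pos: [0.627, -0.0754, 0.1057]
tool_rot: [-3.142, 0.001, 3.14]
contact_force: [-1.8, 1.2, 0.8]
opening: 0.0425
grip_force: 45.0
```

```bash
python3 -m handwheel '[0,0,-0.5,0,0, 0,0,0,0,0.75, 0,0,0,0,0.75, 0,0,0,0,0.75, 0,0,20,0,0.75, 0,0,45,0,0.75, 0,0,45,0,0.75, 0,0,0,0,0.75]'; python3 -m handwheel '[-40,5,0,0,0.75, -40,5,0,0,0.75, -30,5,0,0,0.75, 0,0,0,0,0.7, 0,0,0,0,0.7]'
python3 - <<'E'
from h import *
p,d,c=grab('wrist'); W=cloud(d,c); print(robot.observe()['tool_pos'])
print('bottle');circ(W,.456,-.06,.06,((.05,.057),(.1,.13)))
p,d,c=grab('scene'); W=cloud(d,c);save(cv2.resize(p[60:330,140:420],(622,600)),'s3');print('scene jar');circ(W,.626,-.075,.05,((.09,.122),(.1175,.123),(.14,.16)))
C=p.reshape(-1,3).astype(int);V=W.reshape(-1,3)
m=np.isfinite(V).all(1)&(abs(V[:,2])<.01)&(np.ptp(C,1)<35)&(np.hypot(V[:,0]-.588,V[:,1]-.08)<.085); Q=(V[m][:,:2]*1000).astype(np.float32)
print('rd',len(Q),cv2.fitEllipse(cv2.convexHull(Q)),cv2.minEnclosingCircle(Q))
E
```

```text
time: 16.85
tool_pos: [0.6301, -0.0763, 0.2218]
tool_rot: [-3.138, 0.013, 3.14]
contact_force: [-0.2, 1.2, 1.0]
opening: 0.0688
grip_force: 0.0
time: 17.35
tool_pos: [0.5172, -0.0607, 0.2148]
tool_rot: [-3.141, 0.002, 3.14]
contact_force: [0.4, 1.1, 1.0]
opening: 0.0643
grip_force: 0.0
[ 0.51777763 -0.06080405  0.21464001]
bottle
0.05 395 zmed 0.0561 box [455.1 -60.   55.1] [79. 80.  4.] circ [455.3 -60. ]
0.1 1405 zmed 0.1191 box [455.1 -60.1 119.2] [33. 33.  4.] circ [455.1 -59.9]
scene jar
0.09 174 zmed 0.1128 box [627.2 -76.4 106. ] [43. 45. 32.] circ [626.7 -76.6]
0.1175 65 zmed 0.1207 box [625.2 -77.3 120.2] [39. 43.  5.] circ [627.4 -77. ]
0.14 106 zmed 0.1501 box [625.  -75.4 148.4] [26. 29. 16.] circ [624.5 -75.4]
rd 895 ((586.9149780273438, 82.7408676147461), (106.4222412109375, 108.74263763427734), 48.953285217285156) ((586.757080078125, 82.03126525878906), 55.085533142089844)
```

View pics/s3.png

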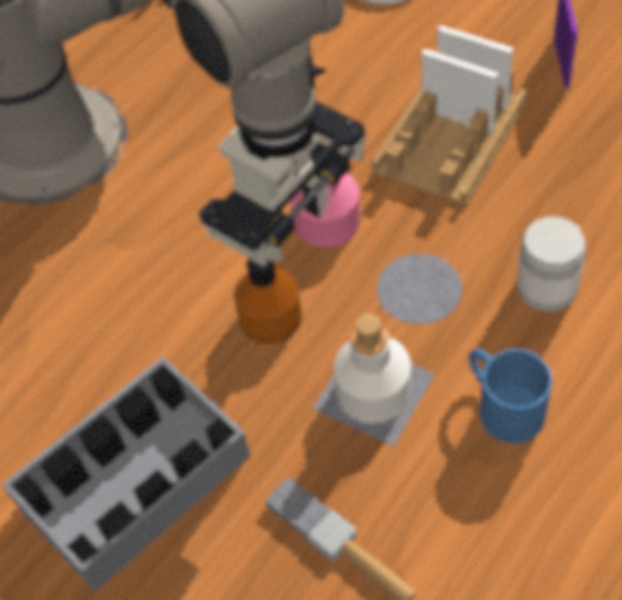

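The jar, stoppered, stands on the square mat (370,375). The bottle is upright at (268,305), and the round mat (420,288) is clear, with its centre at (586.8, 82.2). Now the bottle.

```bash
python3 -m handwheel '[-31,1,0,0,0.7, -31,0,0,0,0.7, 0,0,-40,0,0.7, 0,0,-40,0,0.7, 0,0,-20,0,0.7, 0,0,-10,0,0.7, 0,0,0,0,0.7, 0,0,0,0,0.7]' 35; python3 -m handwheel '[0,0,0,0,0, 0,0,0,0,0, 0,0,0,0,0, 0,0,0,0,0, 0,0,3,0,0, 0,0,0,0,0]'
```

```text
time: 18.25
tool_pos: [0.4558, -0.0598, 0.105]
tool_rot: [-3.141, 0.001, 3.14]
contact_force: [-0.1, -0.2, 0.5]
opening: 0.0642
grip_force: 0.0
time: 18.85
tool_pos: [0.4545, -0.0594, 0.1074]
tool_rot: [3.141, -0.0, 3.14]
contact_force: [0.2, -0.5, -3.6]
opening: 0.0328
grip_force: 35.0
```

```bash
python3 -m handwheel '[0,0,15,0,0, 0,0,20,0,0, 20,22,0,0,0, 30,32,0,0,0, 32,34,0,0,0, 30,32,0,0,0, 20,22,0,0,0, 0,0,0,0,0]'; python3 -m handwheel '[0,0,0,0,0, 0,0,-15,0,0, 0,0,-12,0,0, 0,0,-6,0,0, 0,0,-3,0,0, 0,0,0,0,0]'
```

```text
time: 19.65
tool_pos: [0.5886, 0.0856, 0.1414]
tool_rot: [3.14, 0.001, -3.14]
contact_force: [1.8, -0.6, -4.4]
opening: 0.0326
grip_force: 35.0
time: 20.25
tool_pos: [0.5866, 0.0822, 0.1065]
tool_rot: [3.142, -0.0, 3.139]
contact_force: [-0.2, 0.4, -3.5]
opening: 0.0328
grip_force: 35.0
```

```bash
python3 -m handwheel '[0,0,-1,0,0, 0,0,0,0,0, 0,0,-1,0,0, 0,0,0,0,0, 0,0,-0.5,0,0, 0,0,0,0,0]'
```

```text
time: 20.85
tool_pos: [0.5874, 0.0823, 0.1052]
tool_rot: [-3.141, 0.002, 3.14]
contact_force: [-1.7, -2.1, 7.1]
opening: 0.0323
grip_force: 35.0
```

```bash
python3 -m handwheel '[0,0,0.5,0,0, 0,0,0,0,0.7, 0,0,0,0,0.7, 0,0,0,0,0.7, 0,0,20,0,0.7, 0,0,45,0,0.7, 0,0,45,0,0.7, 0,0,0,0,0.7]'; python3 -m handwheel '[-10,44,0,0.05,0.7, -10,44,0,0.05,0.5, -10,44,0,0.047,0.35, -10,44,0,0,0.35, -10,44,0,0,0.35, -10,44,0,0,0.35, 0,0,0,0,0.35, 0,0,0,0,0.35]'
cat >> h.py <<'E'
def pan(W,lo,hi,zs,x0=.4,x1=.56):
    Q=W.reshape(-1,3);Q=Q[np.isfinite(Q).all(1)]
    m=(Q[:,0]>x0)&(Q[:,0]<x1)&(Q[:,1]>lo)&(Q[:,1]<hi)
    for a,b in zs:
        q=Q[m&(Q[:,2]>a)&(Q[:,2]<b)]
        if len(q)>20:
            r=cv2.minAreaRect((q[:,:2]*1000).astype(np.float32)); print(a,len(q),'zmed',np.median(q[:,2]).round(4),np.round(r[0],1),np.round(r[1],1),round(r[2],1))
E
python3 - <<'E'
from h import *
p,d,c=grab('wrist'); W=cloud(d,c);save(p,'w5'); s=robot.observe();print(s['tool_pos'],s['tool_rot'])
for lo,hi in ((.315,.374),(.374,.44)): pan(W,lo,hi,((.07,.1),(.115,.13)))
p,d,c=grab('scene'); W=cloud(d,c);print('scene jar, bottle');circ(W,.626,-.075,.05,((.09,.122),(.14,.16)));circ(W,.587,.082,.05,((.1,.13),))
E
```

```text
time: 21.65
tool_pos: [0.5899, 0.0828, 0.221]
tool_rot: [3.141, 0.012, 3.14]
contact_force: [-0.3, -0.3, 0.4]
opening: 0.0642
grip_force: 0.0
time: 22.45
tool_pos: [0.526, 0.3473, 0.2134]
tool_rot: [-3.141, -0.001, -2.994]
contact_force: [-0.3, 0.0, -0.7]
opening: 0.0325
grip_force: 0.0
[0.52657916 0.34620967 0.21362071] [-3.14086779e+00 -8.72276702e-04 -2.99568320e+00]
0.07 100 zmed 0.0872 [473.5 347.4] [1.066e+02 1.000e-01] 8.1
0.115 1395 zmed 0.1191 [472.5 351.3] [109.3   8. ] 8.1
0.07 821 zmed 0.0859 [466.  398.3] [109.3   0.9] 8.9
0.115 1484 zmed 0.1189 [464.9 402.1] [109.3   8.6] 8.9
scene jar, bottle
0.09 180 zmed 0.1133 box [626.9 -77.1 106.1] [46. 44. 32.] circ [627.4 -76.9]
0.14 106 zmed 0.1505 box [624.7 -76.7 147.8] [28. 28. 15.] circ [623.9 -75.7]
0.1 145 zmed 0.1187 box [587.7  81.9 113.1] [33. 36. 26.] circ [588.7  81.8]
```

View pics/w5.png

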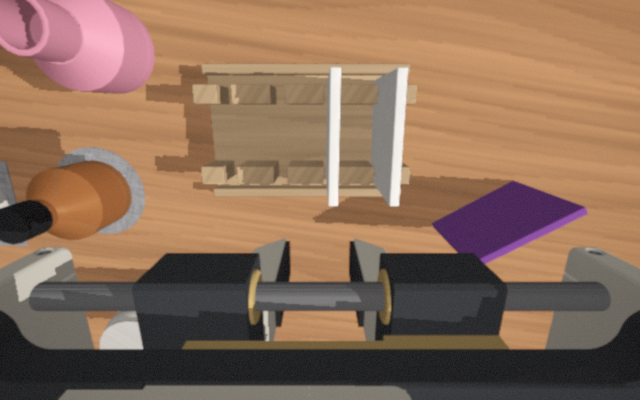

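The wrist view shows the two panels at (335,135) and (395,135) in the rack, the purple board apart at (510,220), and the bottle standing on the round mat (95,195). Top edges: A is (472.5, 351.3) at 8.1°, B is (464.9, 402.1) at 8.9°, both 119 mm high. I'll grasp A.

```bash
python3 -m handwheel '[-27,3,0,0,0.35, -27,2,0,0,0.35, 0,0,-40,0,0.35, 0,0,-40,0,0.35, 0,0,-20,0,0.35, 0,0,-11,0,0.35, 0,0,0,0,0.35, 0,0,0,0,0.35]' 30; python3 -m handwheel '[0,0,0,0,0, 0,0,0,0,0, 0,0,0,0,0, 0,0,5,0,0, 0,0,10,0,0, 0,0,10,0,0]'
```

```text
time: 23.35
tool_pos: [0.4738, 0.3513, 0.1044]
tool_rot: [3.141, 0.002, -2.998]
contact_force: [0.1, -0.2, -0.1]
opening: 0.0323
grip_force: 0.0
time: 23.95
tool_pos: [0.4728, 0.3516, 0.1293]
tool_rot: [3.141, 0.0, -2.996]
contact_force: [-0.3, 0.6, -0.4]
opening: 0.0075
grip_force: 30.0
```

```bash
python3 -m handwheel '[0,0,20,0,0, 0,0,35,0,0, 0,0,40,0,0, 0,0,30,0,0, 0,-20,0,-0.03,0, 0,-35,0,-0.05,0, 0,-45,0,-0.06,0, 0,-45,0,-0.06,0]'; python3 -m handwheel '[0,-45,0,-0.06,0, 0,-45,0,-0.05,0, 0,-45,0,0,0, 0,-45,0,0,0, 0,-45,0,0,0, 0,-45,0,0,0, 0,-45,0,0,0, 0,-30,0,0,0]'; python3 -m handwheel '[0,-20,0,0,0, 0,0,0,0,0,0,0,0,0,0]'
python3 - <<'E'
from h import *
p,d,c=grab('wrist'); W=cloud(d,c);save(p,'w6'); s=robot.observe();print(s['tool_pos'],s['tool_rot'],s['opening'])
p,d,c=grab('scene'); W2=cloud(d,c)
for w in (W,W2):
    Q=w.reshape(-1,3);Q=Q[np.isfinite(Q).all(1)]
    q=Q[(Q[:,2]>.052)&(Q[:,2]<.07)&(Q[:,0]>.33)&(Q[:,0]<.6)&(Q[:,1]<-.18)&(Q[:,1]>-.48)]
    r=cv2.minAreaRect((q[:,:2]*1000).astype(np.float32)); print('carrier',len(q),np.round(r[0],1),np.round(r[1],1),round(r[2],2))
E
```

```text
time: 24.75
tool_pos: [0.4725, 0.2054, 0.2543]
tool_rot: [3.141, 0.001, 3.086]
contact_force: [0.7, 0.0, -0.3]
opening: 0.0075
grip_force: 30.0
time: 25.55
tool_pos: [0.4725, -0.1413, 0.2545]
tool_rot: [-3.141, 0.002, 2.975]
contact_force: [-0.0, 0.5, -1.1]
opening: 0.0074
grip_force: 30.0
time: 25.85
tool_pos: [0.4727, -0.1583, 0.2539]
tool_rot: [3.141, 0.001, 2.976]
contact_force: [-0.7, 0.2, -0.9]
opening: 0.0073
grip_force: 30.0
[ 0.47269208 -0.15771005  0.25381163] [3.14115172e+00 3.92062981e-04 2.97696742e+00] 0.0077289229882457865
carrier 10604 [ 464.1 -326.2] [229.4 146.3] 80.26
carrier 2170 [ 464.  -324.8] [229.8 151.3] 80.89
```

View pics/w6.png

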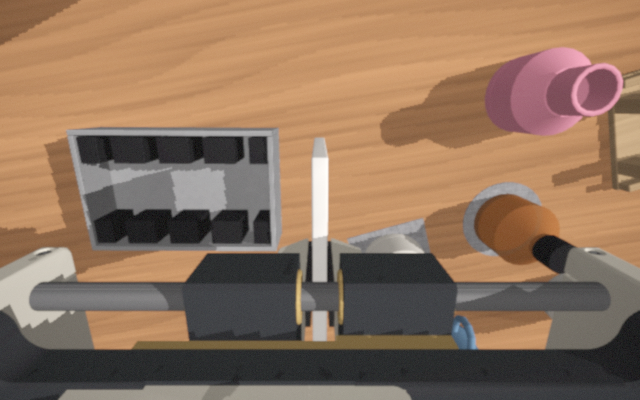

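The wrist view shows the panel held straight at (320,210), the carrier at (180,190) centred (464.1, -326.2) and turned -9.7°, and the bottle and jar still in place. The outer (far) slot is at (450.9, -403.1).

```bash
python3 -m handwheel '[-3,-35,0,-0.005,0, -4,-45,0,0,0, -4,-45,0,0,0, -4,-45,0,0,0, -4,-45,0,0,0, -3,-30,0,0,0, 0,0,-40,0,0, 0,0,-35,0,0]'; python3 -m handwheel '[0,0,0,0,0,0,0,0,0,0]'
```

```text
time: 26.75
tool_pos: [0.4513, -0.4036, 0.1777]
tool_rot: [-3.141, 0.001, 2.972]
contact_force: [0.2, 0.4, -2.0]
opening: 0.0075
grip_force: 30.0
time: 26.95
tool_pos: [0.4514, -0.4027, 0.1791]
tool_rot: [3.141, -0.0, 2.973]
contact_force: [-0.1, 0.0, 0.2]
opening: 0.0073
grip_force: 30.0
```

```bash
python3 - <<'E'
from h import *
p,d,c=grab('scene'); save(cv2.resize(p[150:350,100:320],(660,600),interpolation=cv2.INTER_CUBIC),'s4')
W=cloud(d,c); s=robot.observe(); t=s['tool_pos']; print(t)
Q=W.reshape(-1,3);Q=Q[np.isfinite(Q).all(1)]; m=(abs(Q[:,0]-t[0])<.07)&(abs(Q[:,1]-t[1])<.05)&(Q[:,2]>.09)&(Q[:,2]<.15)
for a in (.09,.105,.12,.135):
    q=Q[m&(Q[:,2]>a)&(Q[:,2]<a+.015)]
    if len(q)>15: r=cv2.minAreaRect((q[:,:2]*1000).astype(np.float32)); print(a,len(q),np.round(r[0],1),np.round(r[1],1),round(r[2],1))
E
```

```text
[ 0.45191033 -0.40337812  0.18036635]
0.09 34 [ 457.3 -406.8] [ 7.1 97.5] 84.8
0.105 35 [ 460.5 -407.2] [ 8.  93.9] 85.5
0.12 35 [ 467.2 -405.2] [ 7.6 80.1] 80.9
0.135 30 [ 470.3 -408.7] [ 7.1 72.8] 85.9
```

View pics/s4.png

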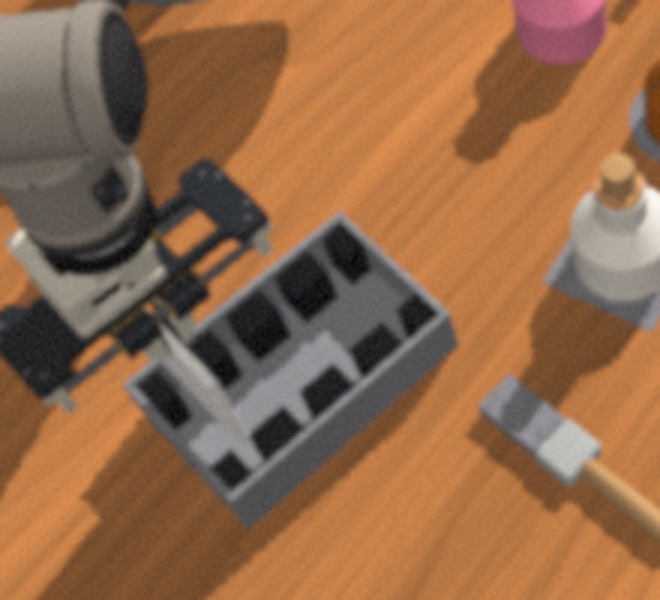

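The panel hangs straight over the outer slot at (215,400), so I'll lower it.

```bash
python3 -m handwheel '[0,0,-20,0,0, 0,0,-15,0,0, 0,0,-15,0,0, 0,0,-12,0,0, 0,0,-8,0,0, 0,0,-4,0,0, 0,0,0,0,0, 0,0,0,0,0]'
```

```text
time: 27.8
tool_pos: [0.451, -0.4038, 0.105]
tool_rot: [-3.141, 0.001, 2.972]
contact_force: [0.1, -0.1, -0.1]
opening: 0.0076
grip_force: 30.0
```

```bash
python3 -m handwheel '[0,0,-2,0,0, 0,0,-1,0,0, 0,0,-1,0,0, 0,0,-1,0,0, 0,0,0,0,0]'
```

```text
time: 28.3
tool_pos: [0.4513, -0.4054, 0.1039]
tool_rot: [-3.137, 0.004, 2.972]
contact_force: [-5.3, 2.9, 21.0]
opening: 0.0075
grip_force: 30.1
```

```bash
python3 -m handwheel '[0,0,2,0,0, 0,0,0,0,0.35, 0,0,0,0,0.35, 0,0,0,0,0.35, 0,0,20,0,0.35, 0,0,40,0,0.35, 0,0,40,0,0.35, 0,0,30,0,0.35]'; python3 -m handwheel '[30,20,0,0,0.35, 40,40,0,0,0.35, 0,0,0,0,0.35, 0,0,0,0,0.35]'
python3 - <<'E'
from h import *
p,d,c=grab('wrist'); W=cloud(d,c);save(p,'w7'); s=robot.observe();print(s['tool_pos'])
pan(W,-.45,-.36,((.07,.09),(.09,.105),(.11,.13),(.113,.13)),.36,.56)
p,d,c=grab('scene'); W=cloud(d,c);pan(W,-.45,-.36,((.07,.09),(.09,.105),(.113,.13)),.36,.56)
pan(W,.374,.44,((.115,.13),)); print('jar,bottle');circ(W,.626,-.075,.05,((.09,.122),(.14,.16)));circ(W,.587,.082,.05,((.1,.13),))
E
```

```text
time: 29.1
tool_pos: [0.451, -0.4037, 0.2335]
tool_rot: [-3.141, 0.001, 2.972]
contact_force: [0.5, -0.5, -0.8]
opening: 0.032
grip_force: 0.0
time: 29.5
tool_pos: [0.5166, -0.3471, 0.2306]
tool_rot: [3.141, -0.001, 2.974]
contact_force: [-0.3, -0.0, 0.5]
opening: 0.0321
grip_force: 0.0
[ 0.5159084  -0.3480135   0.23075558]
0.07 481 zmed 0.08 [ 452.3 -400.3] [  1.  108.5] 80.2
0.09 423 zmed 0.0979 [ 452.  -400.1] [  0.9 108.6] 80.3
0.11 1407 zmed 0.117 [ 452.  -404.1] [  8.8 110.1] 80.3
0.113 1319 zmed 0.1171 [ 452.  -404.1] [  8.8 110.1] 80.3
0.07 43 zmed 0.0813 [ 453.4 -407.8] [  7.6 108.5] 84.3
0.09 34 zmed 0.0971 [ 452.6 -407.8] [  7.3 107.6] 84.1
0.113 115 zmed 0.1172 [ 461.6 -405.5] [ 8.7 90.8] 80.5
0.115 104 zmed 0.1186 [465.2 401. ] [108.3  15.6] 8.6
jar,bottle
0.09 178 zmed 0.1137 box [627.3 -76.9 106. ] [43. 42. 32.] circ [626.8 -76.8]
0.14 107 zmed 0.15 box [625.  -75.7 147.8] [28. 29. 15.] circ [625.3 -75.6]
0.1 147 zmed 0.1184 box [587.1  79.8 112.6] [35. 33. 25.] circ [587.4  81.7]
```

Panel A is fully down, with its top at 117 measured (2 mm below the rack value, as expected). Jar and bottle are still centred. Now panel B.

```bash
python3 -m handwheel '[-3,30,0,0.04,0.35, -3,47,0,0.04,0.35, -3,47,0,0.04,0.35, -3,47,0,0.04,0.35, -3,47,0,0.04,0.35, -3,47,0,0.04,0.35, -3,47,0,0.04,0.35, -3,47,0,0.043,0.35]'; python3 -m handwheel '[-3,47,0,0,0.35, -3,47,0,0,0.35, -3,47,0,0,0.35, -3,47,0,0,0.35, -3,47,0,0,0.35, -3,47,0,0,0.35, -3,47,0,0,0.35, -3,40,0,0,0.35]'; python3 -m handwheel '[-3,22,0,0,0.35, 0,0,0,0,0.35, 0,0,0,0,0.35]'
```

```text
time: 30.4
tool_pos: [0.4915, 0.0113, 0.2314]
tool_rot: [-3.141, 0.0, -2.989]
contact_force: [0.9, -0.7, 0.2]
opening: 0.0322
grip_force: 0.0
time: 31.2
tool_pos: [0.4684, 0.3809, 0.2312]
tool_rot: [-3.142, 0.0, -2.99]
contact_force: [0.6, 1.1, -0.1]
opening: 0.0321
grip_force: 0.0
time: 31.5
tool_pos: [0.4655, 0.4008, 0.2309]
tool_rot: [-3.141, -0.001, -2.989]
contact_force: [0.2, -0.2, 0.0]
opening: 0.0319
grip_force: 0.0
```

```bash
python3 -m handwheel '[0,1,-45,0,0.35, 0,0,-40,0,0.35, 0,0,-25,0,0.35, 0,0,-12,0,0.35, 0,0,-6,0,0.35, 0,0,0,0,0.35, 0,0,0,0,0.35, 0,0,0,0,0.35]' 30; python3 -m handwheel '[0,0,0,0,0, 0,0,0,0,0, 0,0,0,0,0, 0,0,5,0,0, 0,0,10,0,0, 0,0,20,0,0, 0,0,35,0,0, 0,0,40,0,0]'
```

```text
time: 32.3
tool_pos: [0.4658, 0.4033, 0.1048]
tool_rot: [3.14, 0.002, -2.988]
contact_force: [0.9, -0.2, 0.5]
opening: 0.0318
grip_force: 0.0
time: 33.1
tool_pos: [0.4645, 0.4025, 0.2142]
tool_rot: [-3.141, -0.002, -2.988]
contact_force: [1.5, 0.8, -0.8]
opening: 0.0075
grip_force: 30.0
```

```bash
python3 -m handwheel '[0,0,30,0,0, 0,-20,10,0,0, 0,-35,0,-0.043,0, 0,-45,0,-0.04,0, 0,-45,0,-0.04,0, 0,-45,0,-0.04,0, 0,-45,0,-0.04,0, 0,-45,0,-0.04,0]'; python3 -m handwheel '[1,-45,0,-0.04,0, 1,-45,0,-0.04,0, 1,-45,0,0,0, 1,-45,0,0,0, 0,-45,0,0,0, 0,-45,0,0,0, 0,-45,0,0,0, 0,-45,0,0,0]'; python3 -m handwheel '[0,-45,0,0,0, 0,-18,0,0,0, 0,0,0,0,0, 0,0,-35,0,0, 0,0,-35,0,0, 0,0,0,0,0, 0,0,0,0,0]'
python3 - <<'E'
from h import *
p,d,c=grab('scene'); save(cv2.resize(p[150:350,100:320],(660,600),interpolation=cv2.INTER_CUBIC),'s5')
W=cloud(d,c); s=robot.observe(); t=s['tool_pos']; print(t,s['tool_rot'])
Q=W.reshape(-1,3);Q=Q[np.isfinite(Q).all(1)]; m=(abs(Q[:,0]-t[0])<.07)&(abs(Q[:,1]-t[1])<.05)
for a in (.09,.105,.12,.135):
    q=Q[m&(Q[:,2]>a)&(Q[:,2]<a+.015)]
    if len(q)>15: r=cv2.minAreaRect((q[:,:2]*1000).astype(np.float32)); print(a,len(q),np.round(r[0],1),np.round(r[1],1),round(r[2],1))
E
```

```text
time: 33.9
tool_pos: [0.4648, 0.1212, 0.2543]
tool_rot: [3.141, 0.001, 3.05]
contact_force: [1.0, -0.3, 0.3]
opening: 0.0079
grip_force: 30.0
time: 34.7
tool_pos: [0.4688, -0.239, 0.2544]
tool_rot: [-3.141, 0.001, 2.972]
contact_force: [1.1, -0.6, -1.1]
opening: 0.0079
grip_force: 30.0
time: 35.4
tool_pos: [0.4695, -0.299, 0.1843]
tool_rot: [3.141, -0.0, 2.973]
contact_force: [0.2, -0.3, -0.1]
opening: 0.0077
grip_force: 30.0
[ 0.47006183 -0.29971291  0.18534309] [-3.14061883e+00  2.19651378e-03  2.97293631e+00]
0.09 64 [ 470.6 -302.4] [  7.1 111.7] 83.5
0.105 56 [ 471.4 -303. ] [  7.  109.4] 84.0
0.12 52 [ 480.1 -300.5] [ 9.3 95.1] 80.0
0.135 48 [ 484.1 -304.8] [ 7.6 81.9] 85.5
```

```bash
python3 -m handwheel '[0,-1,-20,0,0, 0,0,-20,0,0, 0,0,-15,0,0, 0,0,-12,0,0, 0,0,-8,0,0, 0,0,-4,0,0, 0,0,0,0,0, 0,0,0,0,0]';  python3 -m handwheel '[0,0,-2,0,0, 0,0,-1,0,0, 0,0,0,0,0]'
```

```text
time: 36.25
tool_pos: [0.4695, -0.3014, 0.105]
tool_rot: [-3.141, 0.001, 2.972]
contact_force: [1.1, -0.1, 0.5]
opening: 0.0072
grip_force: 30.0
time: 36.55
tool_pos: [0.4699, -0.3021, 0.1034]
tool_rot: [-3.139, 0.003, 2.972]
contact_force: [-1.9, 0.2, 9.9]
opening: 0.008
grip_force: 30.0
```

On the slot floor. I'll release, retreat and check everything.

```bash
python3 -m handwheel '[0,0,1,0,0, 0,0,0,0,0.35, 0,0,0,0,0.35, 0,0,0,0,0.35, 0,0,20,0,0.35, 0,0,40,0,0.35, 0,0,40,0,0.35, 0,0,30,0,0.35]'; python3 -m handwheel '[30,-10,0,0,0.35, 40,-20,0,0,0.35, 0,0,0,0,0.35, 0,0,0,0,0.35]'
python3 - <<'E'
from h import *
p,d,c=grab('wrist'); W=cloud(d,c); s=robot.observe();print(s['tool_pos'])
for lo,hi in ((-.45,-.36),(-.345,-.26)): pan(W,lo,hi,((.09,.105),(.113,.13)),.36,.56)
p,d,c=grab('scene'); save(cv2.resize(p[40:340,120:420],(600,600),interpolation=cv2.INTER_CUBIC),'s6');W=cloud(d,c)
print('jar');circ(W,.626,-.075,.05,((.09,.122),(.1175,.123),(.14,.16)));print('bottle');circ(W,.587,.082,.05,((.1,.13),))
E
```

```text
time: 37.35
tool_pos: [0.4694, -0.3013, 0.2346]
tool_rot: [-3.141, 0.002, 2.972]
contact_force: [1.0, -0.8, 0.3]
opening: 0.0322
grip_force: 0.0
time: 37.75
tool_pos: [0.539, -0.3309, 0.2306]
tool_rot: [3.14, -0.003, 2.972]
contact_force: [-0.5, 0.3, -0.3]
opening: 0.0321
grip_force: 0.0
[ 0.53851429 -0.33068958  0.23137634]
0.09 595 zmed 0.0977 [ 452.4 -400.2] [  1.5 109.1] 80.2
0.113 1436 zmed 0.1171 [ 451.5 -404. ] [  8.8 109.1] 80.1
0.09 65 zmed 0.095 [ 476.9 -307.4] [ 0.1 93. ] 80.3
0.113 1298 zmed 0.117 [ 470.1 -302.3] [  8.1 108.7] 80.3
jar
0.09 177 zmed 0.1137 box [638.3 -55.  106.2] [43. 44. 32.] circ [639.4 -54.6]
0.1175 73 zmed 0.1205 box [637.  -56.  120.3] [41. 42.  5.] circ [637.8 -55.6]
0.14 106 zmed 0.1503 box [636.9 -51.9 147.8] [27. 28. 14.] circ [635.9 -52.8]
bottle
0.1 149 zmed 0.1184 box [588.2  81.9 113.1] [34. 36. 25.] circ [589.3  81.7]
```

View pics/s6.png

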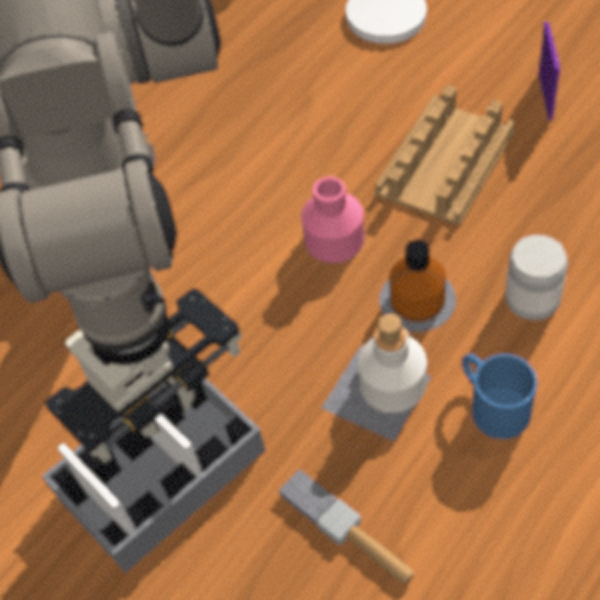

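Both panels stand fully down in the box (95,480 and 180,445). But the jar (393,370) has been knocked aside to about (638,-55), still upright and stoppered. I'll re-centre it.

```bash
python3 -m handwheel '[20,36,0,0.04,0.75, 23,40,0,0.04,0.75, 23,40,0,0.04,0.75, 23,40,-5,0.048,0.75, 23,40,-5,0,0.75, 23,40,-5,0,0.75, 23,40,0,0,0.75, 0,0,0,0,0.75]'; python3 -m handwheel '[0,0,0,0,0.75]'
python3 - <<'E'
from h import *
p,d,c=grab('wrist'); W=cloud(d,c); s=robot.observe();print(s['tool_pos'],s['tool_rot'])
circ(W,.638,-.055,.05,((.05,.06),(.1,.118),(.119,.126),(.146,.160)))
C=p.reshape(-1,3).astype(int);V=W.reshape(-1,3)
m=np.isfinite(V).all(1)&(abs(V[:,2])<.01)&(np.ptp(C,1)<30)&(np.hypot(V[:,0]-.626,V[:,1]+.075)<.085)
print(cv2.minAreaRect((V[m][:,:2]*1000).astype(np.float32)))
E
```

```text
time: 38.65
tool_pos: [0.6979, -0.0491, 0.2174]
tool_rot: [3.14, 0.001, -3.137]
contact_force: [-0.1, 0.2, -0.1]
opening: 0.069
grip_force: 0.0
time: 38.75
tool_pos: [0.6965, -0.054, 0.2177]
tool_rot: [-3.141, -0.0, -3.141]
contact_force: [-0.9, -0.3, -0.0]
opening: 0.069
grip_force: 0.0
[ 0.69634403 -0.05535856  0.21788744] [-3.14112360e+00  7.35383295e-06  3.14009509e+00]
0.05 655 zmed 0.0586 box [637.4 -52.4  57.6] [89. 90.  5.] circ [637.2 -52.4]
0.1 308 zmed 0.1137 box [637.  -52.4 114.4] [45. 45.  7.] circ [637.2 -52.3]
0.119 878 zmed 0.1202 box [636.5 -52.5 121. ] [40. 41.  4.] circ [636.7 -52.5]
0.146 1172 zmed 0.1501 box [636.5 -52.6 149.4] [27. 27.  6.] circ [636.6 -52.5]
((625.2127075195312, -66.01428985595703), (109.723388671875, 129.0184783935547), 6.9833245277404785)
```

```bash
python3 -m handwheel '[-30,3,0,0,0.75, -29,0,0,0,0.75, 0,0,-35,0,0.75, 0,0,-35,0,0.75, 0,0,-28,0,0.75, 0,0,-15,0,0.75, 0,0,0,0,0.75, 0,0,0,0,0.75]' 45; python3 -m handwheel '[0,0,0,0,0, 0,0,0,0,0, 0,0,0,0,0, 0,0,0,0,0, 0,0,3,0,0, 0,0,0,0,0]'; python3 -m handwheel '[0,0,7,0,0, -4,-8,0,0,0, -4,-9,0,0,0, -3,-6,0,0,0, 0,0,0,0,0, 0,0,-6,0,0, 0,0,-2,0,0, 0,0,0,0,0]'
```

```text
time: 39.6
tool_pos: [0.638, -0.0535, 0.1055]
tool_rot: [-3.141, 0.001, 3.138]
contact_force: [1.3, 0.2, 1.2]
opening: 0.0687
grip_force: 0.0
time: 40.2
tool_pos: [0.6375, -0.0518, 0.1067]
tool_rot: [3.141, -0.002, 3.14]
contact_force: [0.3, 0.4, -5.4]
opening: 0.0429
grip_force: 45.0
time: 41.0
tool_pos: [0.6274, -0.0748, 0.1062]
tool_rot: [3.141, 0.0, 3.14]
contact_force: [-0.3, 0.6, -6.3]
opening: 0.0428
grip_force: 45.0
```

```bash
python3 -m handwheel '[0,0,-1,0,0, 0,0,-1,0,0, 0,0,0,0,0, 0,0,-1,0,0, 0,0,0,0,0]'; python3 -m handwheel '[0,0,0.5,0,0, 0,0,0,0,0.75, 0,0,0,0,0.75, 0,0,0,0,0.75, 0,0,20,0,0.75, 0,0,45,0,0.75, 0,0,45,0,0.75, 30,0,0,0,0.75]'; python3 -m handwheel '[30,0,0,0,0.75,0,0,0,0,0.75,0,0,0,0,0.75]'
python3 - <<'E'
from h import *
p,d,c=grab('wrist'); W=cloud(d,c); s=robot.observe();print(s['tool_pos'])
circ(W,.626,-.075,.05,((.05,.06),(.1,.118),(.119,.126),(.146,.160)))
C=p.reshape(-1,3).astype(int);V=W.reshape(-1,3)
m=np.isfinite(V).all(1)&(abs(V[:,2])<.01)&(np.ptp(C,1)<30)&(np.hypot(V[:,0]-.626,V[:,1]+.075)<.085)
print(cv2.minAreaRect((V[m][:,:2]*1000).astype(np.float32)))
p,d,c=grab('scene'); save(cv2.resize(p[40:340,120:420],(600,600),interpolation=cv2.INTER_CUBIC),'s7');W=cloud(d,c)
print('bottle');circ(W,.587,.082,.05,((.1,.13),)); print('pans')
for lo,hi in ((-.45,-.36),(-.345,-.26)): pan(W,lo,hi,((.113,.13),),.36,.56)
E
```

```text
time: 41.5
tool_pos: [0.6274, -0.0748, 0.1052]
tool_rot: [3.142, 0.002, 3.14]
contact_force: [-4.9, 3.1, 8.9]
opening: 0.0431
grip_force: 45.0
time: 42.3
tool_pos: [0.6589, -0.076, 0.2227]
tool_rot: [-3.138, 0.012, 3.139]
contact_force: [0.9, -0.6, 1.0]
opening: 0.0692
grip_force: 0.0
time: 42.6
tool_pos: [0.6868, -0.0752, 0.2126]
tool_rot: [3.141, -0.002, 3.14]
contact_force: [-1.0, -0.6, -1.3]
opening: 0.0689
grip_force: 0.0
[ 0.68642683 -0.07516669  0.21307392]
0.05 679 zmed 0.0586 box [625.8 -74.1  57.6] [89. 89.  5.] circ [625.7 -74.2]
0.1 318 zmed 0.1137 box [625.6 -73.9 113.6] [44. 45.  5.] circ [625.4 -74. ]
0.119 936 zmed 0.1201 box [625.1 -74.2 120.9] [40. 41.  4.] circ [625.1 -74.2]
0.146 1223 zmed 0.1502 box [624.9 -74.  150.4] [27. 27.  5.] circ [625.1 -74.1]
((626.2535400390625, -75.29045104980469), (109.56941986083984, 110.28048706054688), 7.063675880432129)
bottle
pans
0.113 154 zmed 0.1174 [ 450.9 -403.6] [  8.1 112.2] 80.0
0.113 147 zmed 0.1174 [ 471.  -301.7] [  9. 112.] 80.6
```

View pics/s7.png

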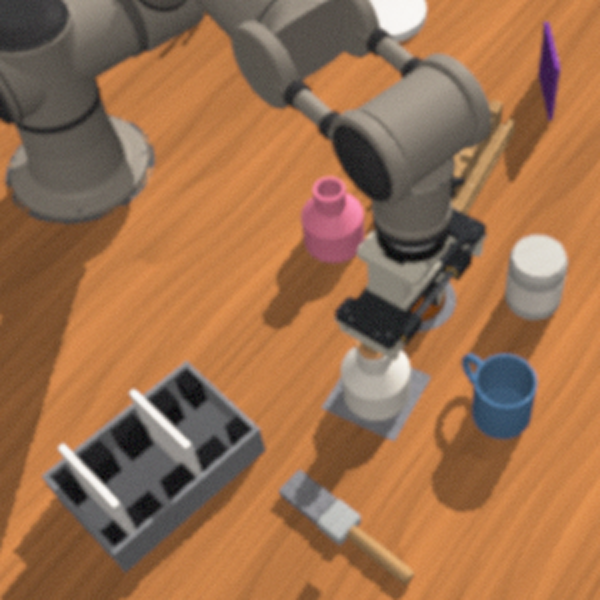

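The jar is back at the mat's middle (376,385), within about 1.5 mm, and the panels are in the box. The arm hides the bottle here, so I'll move aside for one last check by numbers before handing in.

```bash
python3 -m handwheel '[-30,-40,0,0,0.75, -30,-40,0,0,0.75, -20,-45,0,0,0.75, -20,-45,0,0,0.75, 0,0,0,0,0.75, 0,0,0,0,0.75]'
python3 - <<'E'
from h import *
p,d,c=grab('scene'); W=cloud(d,c)
print('bottle');circ(W,.587,.082,.06,((.1,.13),)); print('jar');circ(W,.626,-.075,.05,((.09,.118),(.1175,.123)))
V=W.reshape(-1,3);C=p.reshape(-1,3).astype(int)
m=np.isfinite(V).all(1)&(abs(V[:,2])<.01)&(np.ptp(C,1)<35)&(np.hypot(V[:,0]-.588,V[:,1]-.08)<.08)
print(cv2.minEnclosingCircle((V[m][:,:2]*1000).astype(np.float32)))
E
```

```text
time: 43.3
tool_pos: [0.586, -0.246, 0.2144]
tool_rot: [3.141, 0.0, 3.137]
contact_force: [-0.6, 0.9, -0.5]
opening: 0.0687
grip_force: 0.0
bottle
0.1 150 zmed 0.1184 box [587.6  80.  112.3] [33. 35. 24.] circ [586.2  80.5]
jar
0.09 126 zmed 0.1073 box [626.8 -77.9 104. ] [45. 40. 28.] circ [626.8 -75.7]
0.1175 80 zmed 0.1203 box [624.4 -74.6 120.3] [41. 43.  5.] circ [626.3 -75.6]
((587.6405029296875, 80.79784393310547), 54.02714157104492)
```

```bash
python3 -c "
from cell import robot
print(robot.hand_in())"
```

```text
the job is handed in; nothing more can be done
None
```

The job is handed in: the jar is stoppered and stands mid square mat (re-centred after being knocked aside during the run), the bottle stands mid round mat, and both panels are fully down in the carrying box. I never reached for the tin, mug, brush or look-alikes.

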